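# Clamp a copper plate in the chasing fixture

### The arm

A 6-joint arm with a two-finger parallel gripper is mounted at the origin on the work surface. World frame = base frame: x ahead of the robot, y to its left, z up, the work surface at z = 0. Lengths are in m, angles in rad, forces in N, time in s.
With the tool pointing down it reaches from about 0.375 to 0.9 m from the base axis. Payload 3.1 kg.
Tool frame: the origin (TCP) lies between the finger pads; the fingertips stand 25 mm ahead of it and the grasp point (between the pads) lies 6 mm ahead of it; y points along the fingers, x is the direction in which the jaws open and shut, and the axes are right-handed (so a half turn about y gives the same grasp; the last joint's range is limited). The gripper opens to 87 mm and grips with 3 to 60 N. Pads are 19 mm wide; open, the fingers measure 117 mm over their backs; the gripper's body (75 mm by 190 mm) begins 51 mm behind the grasp point.
Start: joints at [0.992, 0.527, 1.433, -0, 1.181, -0.178], TCP at [0.244, 0.575, 0.248] pointing down, gripper open.
Joint ranges: [-3.08, 3.08], [-0.75, 2.2], [0.22, 2.44], [-1.43, 4.57], [0, 2.65], [-2.85, 2.85]. Speed limits (rad/s): [2.79, 2.79, 3.14, 3.14, 3.14, 3.14].

### API

Orientations are given as a unit quaternion [x, y, z, w].
In Python, from rig import robot gives the robot as it stands.
- The arm moves only by the tool carry_out, never from a script. Its argument "moves" is a list of rows, each a list of 7 numbers: the opening, from 0 (shut) to 1 (fully open), then the shift along the tool's x, y, z in cm, then the turn, a rotation vector about the tool's x, y, z in rad. In form: [[grip, x, y, z, rx, ry, rz], ...]. A call has 1 to 20 rows; each row is the pose to reach, as a shift and turn from the pose commanded when the call began, along the tool's axes at that moment; what a row does not reach only later rows make up. A row lasts 1/10 s, in which the tool goes at most 50 mm and 8.59 degrees, less where a joint would pass 70% of its speed; a pose out of reach is approached as far as the arm can. A call with a gripper value outside its range is refused whole. The fingers move at their own pace and stop on an object; "force" is the grip in N (left out, the last holds). Time passes only in rows, so rows that repeat a pose let the fingers close. It gives the time, the measured TCP pose, the force and the opening at its end, in the units of the state.
- robot.get_obs(): the state, without advancing time (a new reading comes with each control period).
- robot.camera(name): name is "scene" or "top" or "wrist"; returns the picture (480x640x3 uint8, red, green, blue); there is no depth.
- robot.camera_params(name): a dict with "fx", "fy", "cx", "cy" (pixels), "extrinsics" (4x4, takes a point from camera to world coordinates); the wrist camera has in their place "mount" (4x4, takes a point from camera to tool coordinates, whose origin is the TCP and whose axes are the tool frame's). Camera axes: x right, y down, z forward; pixel columns grow to the right and rows downward; lengths in m; the calibration is good to about 2 mm. The wrist camera is an equidistant fisheye: a pixel r from the principal point sees the ray r / f radians off the axis. A picture is of the moment at which its call begins: read the wrist's pose just before it. camera_params takes no time and is no camera call.
- robot.hand_in(): hands the job in, once; it reports no verdict.
The state is a dict: "time": time; "q": joint angles; "joint_velocities": joint speeds; "joint_torque": joint torques, N m; "position": TCP position; "tool_rot": TCP orientation; "ft_force": force on the tool from outside, world axes, zero at the start; "moment": the same for the moment, N m; "grip_width": finger opening in m.
Only numpy, scipy, OpenCV 4.12 (cv2) and the standard library are available. Lean on these libraries where they do the work, as an engineer would, in place of code of your own. Each camera call takes 0.05 s, during which the arm holds its last target.

### The job

Push the copper plate back along the fixture's bed until it is fully home against the steel stop, without ramming it. Then take the T-handle and turn it clockwise (seen from above), re-gripping as needed, until the rising resistance shows that the plate is firmly clamped, that is when the twist it takes is about 0.13 N m more than in free turning; do not overtighten, which would dent the copper. Let go with the plate still home, and leave the other things on the bench where they are.

Things in the scene. Friction and masses are not known exactly. Their poses are not given: they have to be found in the camera images.
- fixture: Green clamping fixture, fixed to the bench. Origin on the bench top under the vertical screw axis; x points from its open front to the stop, y left, z up. Base slab 15 mm high, 120 mm wide, x -120 to 110 mm, with a wing at +y. Side fences: inner faces y = +-31.5 mm, x -70 to 50 mm, tops 51 mm up. An arm over the plate, 45 mm wide, ends round about the screw axis, top 138 mm up.
- bed: Steel bed on which the plate lies, fixed in the fixture; origin in its top face on the screw axis, 45 mm above the bench give or take 1 mm of packing. It reaches from x = -90 to 50 mm in the fixture's frame, so the plate's front end always hangs over it.
- stop: Steel stop block of the fixture; origin at the foot of its front face. The plate's back edge must come against this upright face, which faces the fixture's -x.
- stop_face (a point): Point on the stop's front face at the middle of the plate's thickness, 50 mm behind the screw axis; axes like the fixture's.
- plate: Loose copper plate with chased rulings, 160 x 60 x 6 mm, about 0.5 kg, lying flat on the bed between the fences; origin in the middle of its underside, x along its length towards the stop. At the start it stands 15 to 40 mm short of the stop. When home its front edge is 110 mm in front of the screw axis.
- plate_back (a point): Middle of the plate's back edge (80 mm behind its origin along x, at half thickness); it meets stop_face when the plate is home.
- screw: Clamp screw with T-handle; origin at the centre of its cross bar, on the screw axis; x along the bar, z up. Clockwise it sinks 3 mm per rad. Its spring-backed brass nose starts 1 to 6 mm above the plate (not known better). Friction: 0.27 N m against motion either way, so let go it stays. From the touch on, a counterclockwise spring-back torque adds to it, about 0.17 N m per rad (57 N of clamping).
- punch: Bystander: dark steel punch, 95 x 9 x 9 mm, lying on the fixture's +y wing. Origin under its middle.
- hammer: Bystander: chasing hammer, wooden handle, lying on the bench, about 235 mm long.
- bowl: Bystander: brass bowl, 110 mm across, 45 mm high.
- jar: Bystander: amber jar, 64 mm across, 80 mm high.
- cork: Bystander: cork block, 90 x 60 x 35 mm.
- offcut: Bystander: copper offcut, 110 x 70 x 6 mm.
- pot: Bystander: white ceramic cup, 80 mm across, 100 mm high.
- handle (a point): Centre of the T-handle's cross bar, about 185 mm above the bench, axes like screw. Bar 14 mm wide, 14 mm high, 95 mm long, with 19 mm balls on its ends; below it only the 12 mm spindle, down to the arm 138 mm above the bench. Grip it from above across its middle. Pushing down on it eases the twist by 0.003 N m per N.
Mind the look-alikes: they are no part of the job. What is shaped like the plate but blue is not meant.

How it is judged:
On the way, in this order (a step that is already met when the one before it is completed fails the run):
1. the plate is pushed home: its back edge within 2 mm of the stop (x of plate_back in the frame of stop_face above -0.002 m), for 0.2 s.
2. the screw holds the plate: it presses on the bed with more than 20 N, the fingers off the plate (contact force between plate and bed above 20 N and contact force between the fingers and plate below 0.5 N), for 0.2 s.
At the end, for the whole second after the job is handed in: The plate's back edge is within 2 mm of the stop, the clamped plate presses on the bed with 20 to 80 N, plate and screw are at rest (x of plate_back in the frame of stop_face above -0.002 m and contact force between plate and bed between 20 and 80 N and linear speed of plate below 0.01 m/s and angular speed of screw below 0.05 rad/s); the robot touches nothing.
It fails at once if the plate is overtightened: pressed on the bed with more than 88 N (contact force between plate and bed above 88 N).
It fails at once if the plate is rammed against the stop with more than 40 N (contact force between plate and stop above 40 N).
It fails at once if a bystander is moved more than 30 mm (distance of any of punch, hammer, bowl, jar, cork, offcut, pot from where it was at the start of the episode above 0.03 m).
It also fails if it takes over 67 s, if anything falls off the work surface, if the arm or the gripper's body presses on something with over 40 N, if the wrist force passes 120 N, or if a joint passes its speed limit or range.

## Working session

There is one attempt and no reset: what is moved stays moved. The work goes in short steps, Python scripts to look and compute and a tool call to move; the robot and the scene stay as the last step left them, time stands still between calls to the robot, and variables do not carry over. Pictures are saved under pics/ and viewed, and the job is handed in when it is done.

Besides the shell and the picture viewer there is one more tool, called as name([rows], argument=value, ...), one row to a line, values as JSON. carry_out: Moves the arm, as the interface text tells. Its arguments: {"type":"object","properties":{"moves":{"type":"array"},"force":{"type":"number"}},"required":["moves"]}

```bash
mkdir -p pics; ls
python3 - <<'E'
from rig import robot
import cv2
o=robot.get_obs(); print(o)
for n in ("scene","top","wrist"):
    im=robot.camera(n); cv2.imwrite(f"pics/{n}0.png",im[:,:,::-1]); print(n,robot.camera_params(n))
E
```

```text
pics
{'time': 0.0, 'q': array([ 9.91513706e-01,  5.28481485e-01,  1.43388436e+00, -3.05299659e-05,
        1.18140786e+00, -1.78492374e-01]), 'joint_velocities': array([-2.32004542e-03,  3.55333557e-05, -4.83887494e-04,  9.36494223e-04,
        5.52712112e-05,  1.89657989e-04]), 'joint_torque': array([ 9.23877269e-04, -4.40032017e+01, -1.76599556e+01,  6.34270068e-02,
        5.80123113e-02, -1.58114563e-04]), 'position': array([0.24344119, 0.57490602, 0.24656788]), 'tool_rot': array([ 0.58983374,  0.38976458, -0.39117324, -0.58920559]), 'ft_force': array([-1.20384132,  0.23321813, -0.29332122]), 'moment': array([ 0.03223862,  0.00831353, -0.01303402]), 'grip_width': 0.08690976719713585}
scene {'fx': 470.19139134181466, 'fy': 470.19139134181466, 'cx': 321.8931409365869, 'cy': 239.64437695064618, 'extrinsics': array([[ 0.45450127,  0.72423798, -0.51856335,  1.20313947],
       [ 0.89067936, -0.37663915,  0.2546237 , -0.3444724 ],
       [-0.0109031 , -0.57760047, -0.81624679,  1.17386601],
       [ 0.        ,  0.        ,  0.        ,  1.        ]])}
top {'fx': 465.1099755227022, 'fy': 465.1099755227022, 'cx': 315.45698493051947, 'cy': 240.72410202232902, 'extrinsics': array([[ 0.01924341, -0.9974159 ,  0.06921861,  0.45803419],
       [-0.99957085, -0.0207219 , -0.02070545, -0.00457419],
       [ 0.02208629, -0.06879046, -0.99738662,  1.15825912],
       [ 0.        ,  0.        ,  0.        ,  1.        ]])}
wrist {'fx': 371.64829954431775, 'fy': 371.64829954431775, 'cx': 315.0874276029621, 'cy': 235.3022520429929, 'mount': array([[ 9.99999990e-01, -4.21364311e-05, -1.36052204e-04,
         5.96940150e-04],
       [ 1.17415605e-04, -2.96799392e-01,  9.54939845e-01,
        -1.36925079e-01],
       [-8.06179684e-05, -9.54939851e-01, -2.96799384e-01,
         8.23983682e-02],
       [ 0.00000000e+00,  0.00000000e+00,  0.00000000e+00,
         1.00000000e+00]])}
```

View pics/scene0.png

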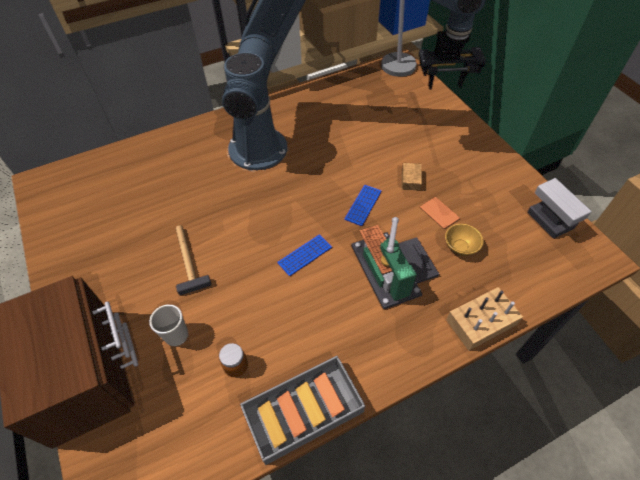

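View pics/top0.png

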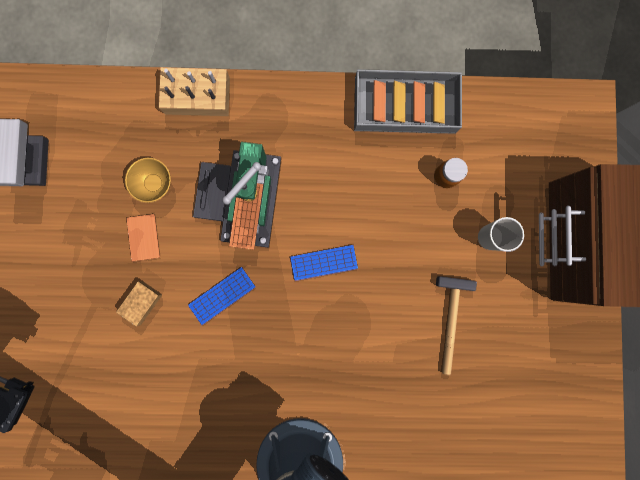

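View pics/wrist0.png

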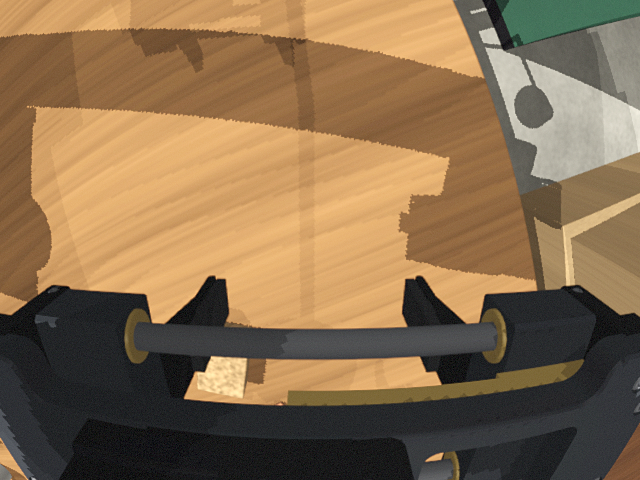

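The copper plate (ruled, orange) is at about (245,220) in the top view, inside the green fixture. The look-alikes are two blue plates at (222,295) and (323,262) and the flat copper offcut at (143,238). I'll check the choice in a close crop.

Run:
```python
import cv2
a=cv2.imread("pics/top0.png")[125:265,170:310]; cv2.imwrite("pics/topc.png",cv2.resize(a,None,fx=4.2,fy=4.2,interpolation=cv2.INTER_CUBIC))
a=cv2.imread("pics/scene0.png")[205:315,335:455]; cv2.imwrite("pics/scenec.png",cv2.resize(a,None,fx=5,fy=5,interpolation=cv2.INTER_CUBIC))
```

```text
(no output)
```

View pics/topc.png

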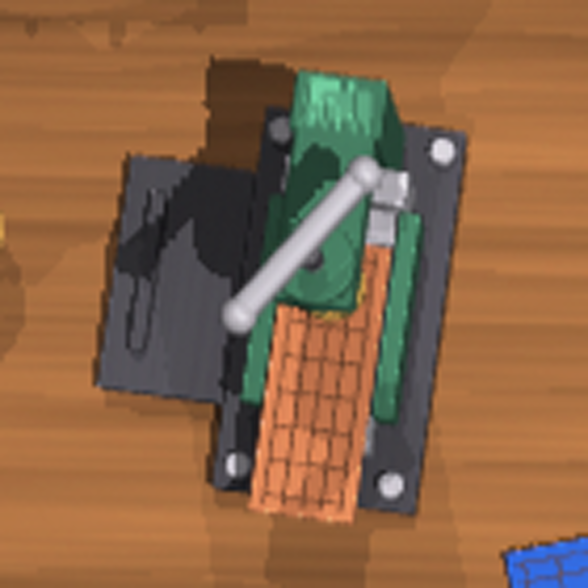

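View pics/scenec.png

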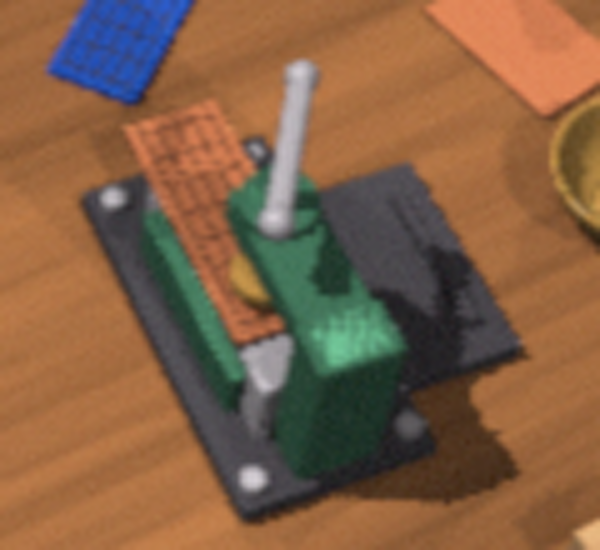

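The crops confirm it: in the top crop the ruled copper plate's front corners are at (250,512) and (352,522). The T-bar balls are at (368,172) and (238,318).

```bash
cat > h.py <<'E'
import numpy as np
from scipy.spatial.transform import Rotation as R
from scipy.optimize import least_squares
def proj(P,p):
    E=p["extrinsics"]; c=(np.asarray(P)-E[:3,3])@E[:3,:3]
    return np.array([p["fx"]*c[:,0]/c[:,2]+p["cx"],p["fy"]*c[:,1]/c[:,2]+p["cy"]]).T
def ray(uv,p):
    E=p["extrinsics"]; d=np.array([(uv[0]-p["cx"])/p["fx"],(uv[1]-p["cy"])/p["fy"],1]); return E[:3,3],E[:3,:3]@d
def atz(uv,p,z):
    o,d=ray(uv,p); return o+d*(z-o[2])/d[2]
def wproj(P,p,obs):
    Rt=R.from_quat(obs["tool_rot"]).as_matrix(); t=(np.asarray(P)-obs["position"])@Rt
    M=p["mount"]; c=(t-M[:3,3])@M[:3,:3]; r=np.linalg.norm(c[:,:2],axis=1); th=np.arctan2(r,c[:,2])
    return np.array([p["fx"]*th*c[:,0]/r+p["cx"],p["fy"]*th*c[:,1]/r+p["cy"]]).T
def fix(f,P):
    x,y,a=f; c,s=np.cos(a),np.sin(a); P=np.asarray(P,float); return np.c_[x+c*P[:,0]-s*P[:,1],y+s*P[:,0]+c*P[:,1],P[:,2]]
E
python3 - <<'E'
from h import *
from rig import robot
T=robot.camera_params("top");S=robot.camera_params("scene")
t=lambda u,v:(170+u/4.2,125+v/4.2)
s=lambda u,v:(335+u/5,205+v/5)
C=[[110,-60,15],[-120,-60,15],[-120,60,15],[110,60,15]]
C=np.array(C)/1e3
ut=np.array([t(468,135),t(415,515),t(213,490),t(268,108)])
us=np.array([s(245,520),s(82,200)]);Cs=C[:2]
for w in ((1,0),(0,1),(1,1)):
    f=least_squares(lambda f:np.r_[w[0]*(proj(fix(f,C),T)-ut).ravel(),w[1]*(proj(fix(f,Cs),S)-us).ravel()],[.6,.1,0]).x
    print(f,np.degrees(f[2]))
print((proj(fix(f,C),T)-ut).round(1).tolist(),(proj(fix(f,Cs),S)-us).round(1).tolist())
b=[atz(t(*p),T,.185) for p in((368,172),(238,318))]
print(b,(b[0]+b[1])/2, np.arctan2(*(b[0]-b[1])[[1,0]]))
b=[atz(s(*p),S,.185) for p in((302,72),(275,220))]
print(b,(b[0]+b[1])/2, np.arctan2(*(b[0]-b[1])[[1,0]]))
print([((atz(t(*p),T,.051)-[f[0],f[1],0])@np.array([[np.cos(f[2]),-np.sin(f[2]),0],[np.sin(f[2]),np.cos(f[2]),0],[0,0,1]])) for p in((250,512),(352,522))])
print(R.from_quat(robot.get_obs()["tool_rot"]).as_matrix())
E
```

```text
[ 0.64253207  0.13186617 -0.10984027] -6.293383811970648
[ 0.64971937  0.13340862 -0.10860491] -6.22260300781968
[ 0.6442679   0.13248172 -0.10464854] -5.995919645264661
[[-0.3, -1.2], [0.3, -0.3], [-0.2, -0.4], [-0.6, -0.9]] [[-1.1, -1.2], [-1.4, -1.4]]
[array([0.68157334, 0.1006418 , 0.185     ]), array([0.60597037, 0.16345103, 0.185     ])] [0.64377185 0.13204642 0.185     ] -0.6932279262441101
[array([0.60627569, 0.16684606, 0.185     ]), array([0.68049559, 0.10403514, 0.185     ])] [0.64338564 0.1354406  0.185     ] 2.439261363854707
[array([-0.13221131,  0.03012471,  0.051     ]), array([-0.13064997, -0.02770072,  0.051     ])]
[[ 3.90109495e-01 -9.04176001e-04 -9.20768030e-01]
 [ 9.20767023e-01 -1.39189038e-03  3.90110435e-01]
 [-1.63433665e-03 -9.99998623e-01  2.89545793e-04]]
```

```bash
cat >> h.py <<'E'
def delta(obs,pos,yaw):
    "shift (cm, tool axes) and turn to reach pos with tool down and -z at yaw"
    R0=R.from_quat(obs["tool_rot"]); c,s=np.cos(yaw),np.sin(yaw)
    z=np.array([-c,-s,0]); y=np.array([0,0,-1.]); x=np.cross(y,z)
    R1=R.from_matrix(np.c_[x,y,z])
    return (R0.inv().apply(np.asarray(pos)-obs["position"])*100).round(2),(R0.inv()*R1).as_rotvec().round(3)
E
python3 - <<'E'
from h import *
from rig import robot
o=robot.get_obs()
f=(.6435,.1325,-.107)
P=fix(f,[[-.17,0,.25],[-.17,0,.055]])
print(P,delta(o,P[0],-.107))
E
```

```text
[[0.47447224 0.15065531 0.25      ]
 [0.47447224 0.15065531 0.055     ]] (array([-30.07,  -0.28, -37.82]), array([-0.001, -0.294, -0.002]))
```

carry_out([
  [0.35, -30.1, -0.3, -37.8, 0, -0.294, 0],
  [0.35, -30.1, -0.3, -37.8, 0, -0.294, 0],
  [0.35, -30.1, -0.3, -37.8, 0, -0.294, 0],
  [0.35, -30.1, -0.3, -37.8, 0, -0.294, 0],
  [0.35, -30.1, -0.3, -37.8, 0, -0.294, 0],
  [0.35, -30.1, -0.3, -37.8, 0, -0.294, 0],
  [0.35, -30.1, -0.3, -37.8, 0, -0.294, 0],
  [0.35, -30.1, -0.3, -37.8, 0, -0.294, 0],
  [0.35, -30.1, -0.3, -37.8, 0, -0.294, 0],
  [0.35, -30.1, -0.3, -37.8, 0, -0.294, 0],
  [0.35, -30.1, -0.3, -37.8, 0, -0.294, 0],
  [0.35, -30.1, -0.3, -37.8, 0, -0.294, 0],
  [0.35, -30.1, -0.3, -37.8, 0, -0.294, 0],
  [0.35, -30.1, -0.3, -37.8, 0, -0.294, 0],
], force=20)

```text
time: 1.55
position: [0.4735, 0.152, 0.2504]
tool_rot: [-0.525, -0.473, 0.473, 0.526]
ft_force: [0.2, 0.5, -0.2]
grip_width: 0.0307
```

Run:
```python
from h import *
from rig import robot
import cv2
o=robot.get_obs()
im=robot.camera("wrist")[:,:,::-1].copy(); cv2.imwrite("pics/w1.png",im)
W=robot.camera_params("wrist")
f=(.6435,.1325,-.107)
C=np.array([[110,-60,15],[-120,-60,15],[-120,60,15],[110,60,15],[-131,30,51],[-131,-30,51]])/1e3
uv=wproj(fix(f,C),W,o); print(uv.round(1))
for u in uv: cv2.circle(im,tuple(int(v) for v in u.round()),3,(255,0,255),1)
cv2.imwrite("pics/w1a.png",im)
print(delta(o,fix(f,[[-.17,0,.055]])[0],-.107))
```

```text
[[268.9 409.9]
 [257.3 251.1]
 [369.2 251.3]
 [357.5 410.2]
 [344.1 253.2]
 [281.9 253. ]]
(array([-0.12, 19.54, -0.13]), array([-0.001,  0.002,  0.   ]))
```

View pics/w1a.png

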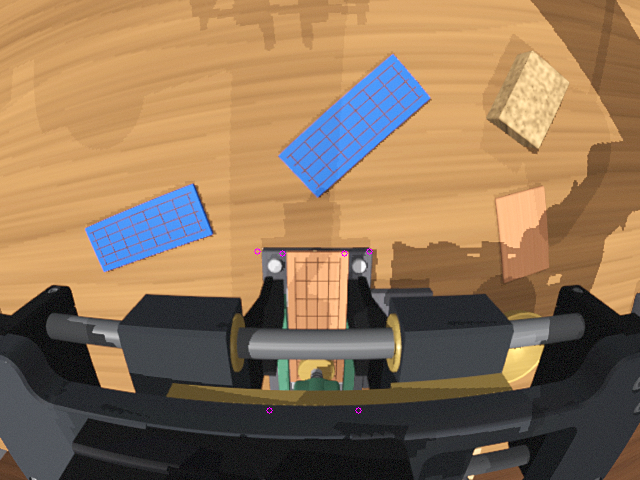

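The wrist view shows the plate front corners at about (287,251) and (348,251), roughly 4 px to the right of my prediction. The fixture probably sits about 2–4 mm further along +y. That's fine for pushing, and I'll refine it before gripping the handle. Lowering now.

carry_out([
  [0.35, -0.3, 5, -0.1, 0, 0, 0],
  [0.35, -0.3, 10, -0.1, 0, 0, 0],
  [0.35, -0.3, 14, -0.1, 0, 0, 0],
  [0.35, -0.3, 17, -0.1, 0, 0, 0],
  [0.35, -0.3, 19.5, -0.1, 0, 0, 0],
  [0.35, -0.3, 19.5, -0.1, 0, 0, 0],
  [0.35, -0.3, 19.5, -0.1, 0, 0, 0],
])

```text
time: 2.3
position: [0.4748, 0.1485, 0.0556]
tool_rot: [-0.525, -0.473, 0.473, 0.526]
ft_force: [1.2, -0.3, 0.8]
grip_width: 0.0303
```

Run:
```python
from h import *
from rig import robot
import cv2
o=robot.get_obs(); print(o["position"],o["ft_force"],o["moment"],o["time"])
im=robot.camera("wrist")[:,:,::-1].copy(); cv2.imwrite("pics/w2.png",im)
im=robot.camera("scene")[:,:,::-1].copy()[190:310,310:470]; cv2.imwrite("pics/s2.png",cv2.resize(im,None,fx=5,fy=5,interpolation=cv2.INTER_CUBIC))
f=(.6435,.1345,-.107)
c,s=np.cos(f[2]),np.sin(f[2]); d=o["position"][:2]-f[:2]; print("fixture xy",d@[c,s],d@[-s,c])
```

```text
[0.47482956 0.14846443 0.05561284] [ 1.23990914 -0.335719    0.8417717 ] [ 0.03406267 -0.03579458  0.01103937] 2.3
fixture xy -0.16919714646574383 -0.00412875482337597
```

View pics/w2.png

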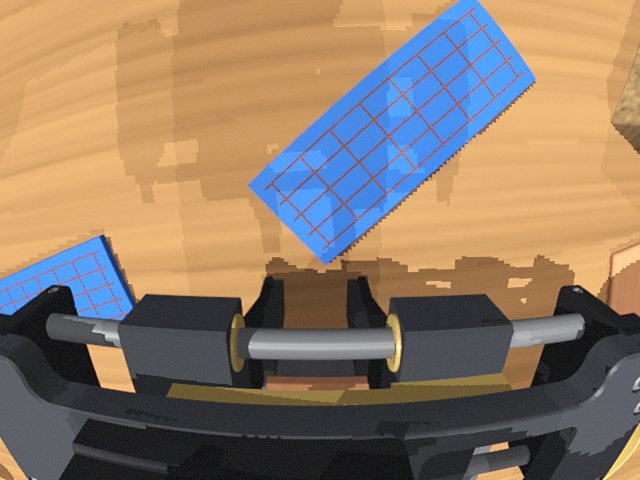

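View pics/s2.png

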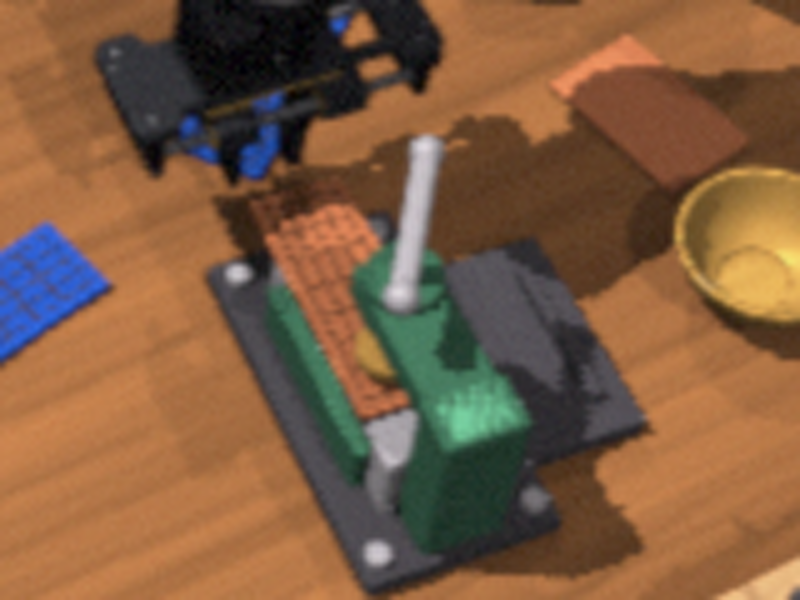

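Fingers are in front of the plate at the right height. I'll centre by 4 mm and approach.

carry_out([
  [0.35, 0.4, 0, -0.7, 0, 0, 0],
  [0.35, 0.4, 0, -1.3, 0, 0, 0],
  [0.35, 0.4, 0, -1.8, 0, 0, 0],
  [0.35, 0.4, 0, -2.1, 0, 0, 0],
  [0.35, 0.4, 0, -2.4, 0, 0, 0],
  [0.35, 0.4, 0, -2.6, 0, 0, 0],
  [0.35, 0.4, 0, -2.8, 0, 0, 0],
  [0.35, 0.4, 0, -3.0, 0, 0, 0],
  [0.35, 0.4, 0, -3.2, 0, 0, 0],
  [0.35, 0.4, 0, -3.4, 0, 0, 0],
  [0.35, 0.4, 0, -3.6, 0, 0, 0],
  [0.35, 0.4, 0, -3.8, 0, 0, 0],
  [0.35, 0.4, 0, -4.0, 0, 0, 0],
  [0.35, 0.4, 0, -4.0, 0, 0, 0],
])

```text
time: 3.8
position: [0.5163, 0.1474, 0.0555]
tool_rot: [0.526, 0.473, -0.472, -0.526]
ft_force: [-0.9, -0.7, -1.2]
grip_width: 0.0303
```

```bash
cat > st.py <<'E'
from h import *
from rig import robot
import cv2
o=robot.get_obs(); print(o["position"].round(4),o["ft_force"].round(2),o["moment"].round(3),o["time"].__round__(2))
f=(.6435,.1345,-.107)
c,s=np.cos(f[2]),np.sin(f[2]); d=o["position"][:2]-f[:2]; print("fixture xy",d@[c,s],d@[-s,c], "F",o["ft_force"][:2]@[c,s])
E
cat > pic.py <<'E'
from st import *
import sys
n=sys.argv[1]
a=cv2.imread if 0 else None
im=robot.camera("scene")[:,:,::-1][190:310,340:440]; t=robot.camera("top")[:,:,::-1][125:265,170:310]
r=lambda i:cv2.resize(i,(400,480) if i.shape[1]==100 else (400,400),interpolation=cv2.INTER_CUBIC)
cv2.imwrite(f"pics/{n}.png",np.hstack([r(im),cv2.copyMakeBorder(r(t),0,80,0,0,0)]))
E
python3 pic.py p3
```

```text
[0.5163 0.1474 0.0555] [-0.86 -0.69 -1.19] [0.006 0.186 0.033] 3.8
fixture xy -0.1278165290963997 -0.0007751094571763747 F -0.7765337265052673
```

View pics/p3.png

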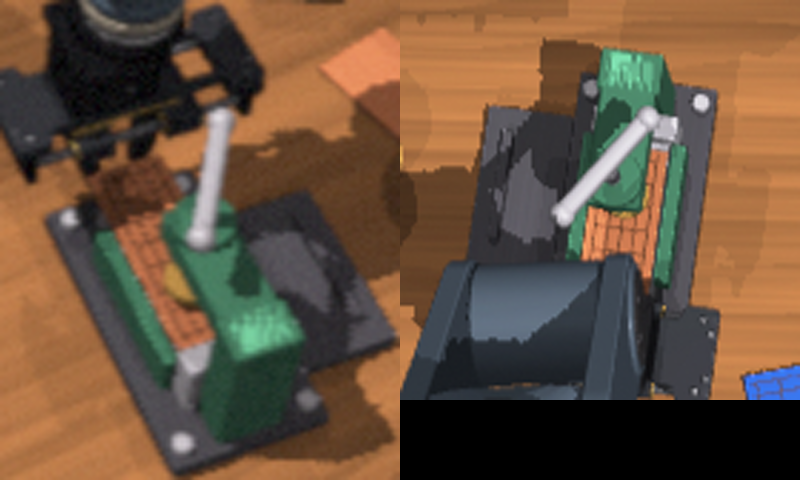

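carry_out([
  [0.35, 0, 0, -0.1, 0, 0, 0],
  [0.35, 0, 0, -0.2, 0, 0, 0],
  [0.35, 0, 0, -0.3, 0, 0, 0],
  [0.35, 0, 0, -0.4, 0, 0, 0],
  [0.35, 0, 0, -0.4, 0, 0, 0],
])

```text
time: 4.4
position: [0.5181, 0.1471, 0.0557]
tool_rot: [-0.525, -0.472, 0.473, 0.526]
ft_force: [-4.1, 0.8, 4.2]
grip_width: 0.0304
```

```bash
python3 pic.py p4
```

```text
[0.5181 0.1471 0.0557] [-4.1   0.78  4.25] [ 0.085  0.724 -0.043] 4.4
fixture xy -0.1260232485543051 -0.000891714538456146 F -4.159271264864094
```

View pics/p4.png

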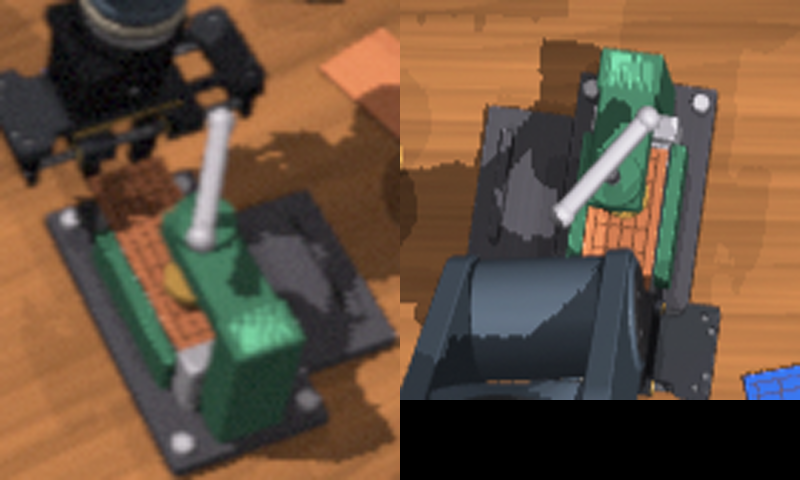

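Contact made, at about 4 N, and the arm is compliant (about 2 N/mm). Continuing gently.

carry_out([
  [0.35, 0, 0, -0.1, 0, 0, 0],
  [0.35, 0, 0, -0.2, 0, 0, 0],
  [0.35, 0, 0, -0.3, 0, 0, 0],
  [0.35, 0, 0, -0.4, 0, 0, 0],
  [0.35, 0, 0, -0.4, 0, 0, 0],
  [0.35, 0, 0, -0.4, 0, 0, 0],
])

```text
time: 5.1
position: [0.5228, 0.1466, 0.0556]
tool_rot: [-0.526, -0.472, 0.473, 0.526]
ft_force: [-4.6, 0.7, 4.0]
grip_width: 0.0307
```

```bash
python3 pic.py p5
```

```text
[0.5228 0.1466 0.0556] [-4.58  0.72  3.97] [ 0.13   0.816 -0.013] 5.1
fixture xy -0.12130544923274048 -0.0008616990002666253 F -4.630415100428759
```

View pics/p5.png

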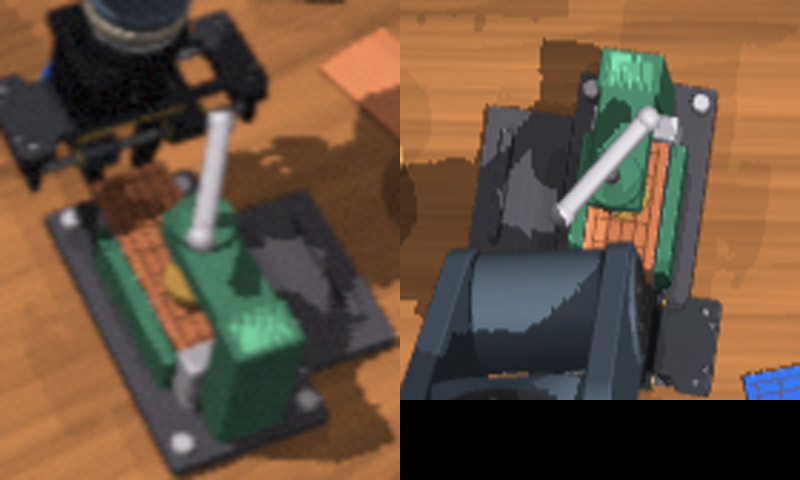

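Plate is sliding at a steady ~4.6 N. In the top crop its back edge moved from about row 148 to 142.

carry_out([
  [0.35, 0, 0, -0.1, 0, 0, 0],
  [0.35, 0, 0, -0.2, 0, 0, 0],
  [0.35, 0, 0, -0.3, 0, 0, 0],
  [0.35, 0, 0, -0.4, 0, 0, 0],
  [0.35, 0, 0, -0.5, 0, 0, 0],
  [0.35, 0, 0, -0.6, 0, 0, 0],
  [0.35, 0, 0, -0.7, 0, 0, 0],
  [0.35, 0, 0, -0.8, 0, 0, 0],
  [0.35, 0, 0, -0.8, 0, 0, 0],
])

```text
time: 6.1
position: [0.5236, 0.1464, 0.0551]
tool_rot: [-0.522, -0.468, 0.477, 0.53]
ft_force: [-14.6, 4.0, 11.4]
grip_width: 0.0302
```

```bash
python3 pic.py p6
```

```text
[0.5236 0.1464 0.0551] [-14.61   4.03  11.44] [0.503 2.304 0.04 ] 6.1
fixture xy -0.12044181448279169 -0.0009942087925047152 F -14.956076613052772
```

View pics/p6.png

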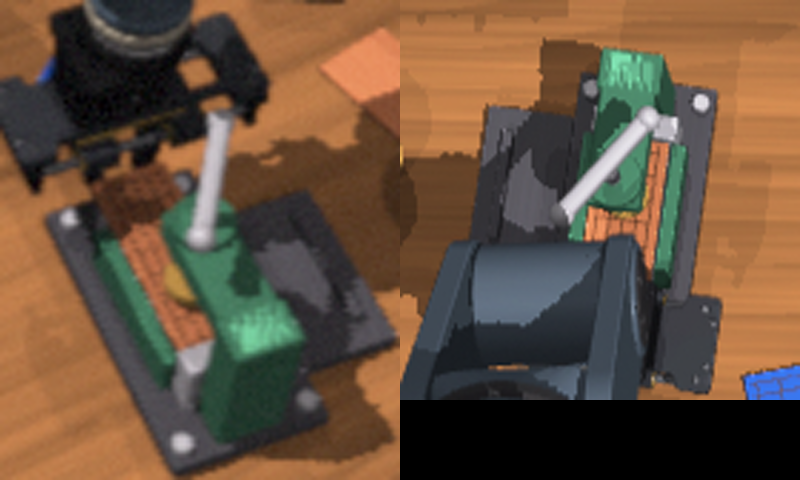

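Force rose to 15 N with almost no motion, at tool x ≈ -120 mm in the fixture frame. That's where I expected it to be home, and the plate has travelled about 21 mm in the images. I'll back off and check.

carry_out([
  [0.35, 0, 0, -0.5, 0, 0, 0],
  [0.35, 0, 0, 0, 0, 0, 0],
  [0.35, 0, 0, 0.6, 0, 0, 0],
  [0.35, 0, 0, 1.5, 0, 0, 0],
  [0.35, 0, 0, 3.5, 0, 0, 0],
  [0.35, 0, -2, 5, 0, 0, 0],
  [0.8, 0, -7, 5, 0, 0, 0],
  [0.8, 0, -12, 5, 0, 0, 0],
  [0.8, 0, -17, 5, 0, 0, 0],
  [0.8, 0, -20, 5, 0, 0, 0],
  [0.8, 0, -20, 5, 0, 0, 0],
])

```text
time: 7.3
position: [0.4867, 0.1514, 0.2612]
tool_rot: [0.53, 0.477, -0.468, -0.522]
ft_force: [-0.3, -0.2, 0.7]
grip_width: 0.0624
```

```bash
cat > pic2.py <<'E'
from st import *
import sys
im=robot.camera("wrist")[:,:,::-1].copy(); cv2.imwrite("pics/%sw.png"%sys.argv[1],im)
im=robot.camera("top")[:,:,::-1][125:265,170:310]; cv2.imwrite("pics/%st.png"%sys.argv[1],cv2.resize(im,None,fx=4.2,fy=4.2,interpolation=cv2.INTER_CUBIC))
im=robot.camera("scene")[:,:,::-1][190:310,340:440]; cv2.imwrite("pics/%ss.png"%sys.argv[1],cv2.resize(im,None,fx=5,fy=5,interpolation=cv2.INTER_CUBIC))
E
python3 pic2.py a7
```

```text
[0.4867 0.1514 0.2612] [-0.3  -0.23  0.67] [ 0.026 -0.045 -0.02 ] 7.3
fixture xy -0.15774199796036698 1.9644643298610247e-05 F -0.2775828445094243
```

View pics/a7t.png

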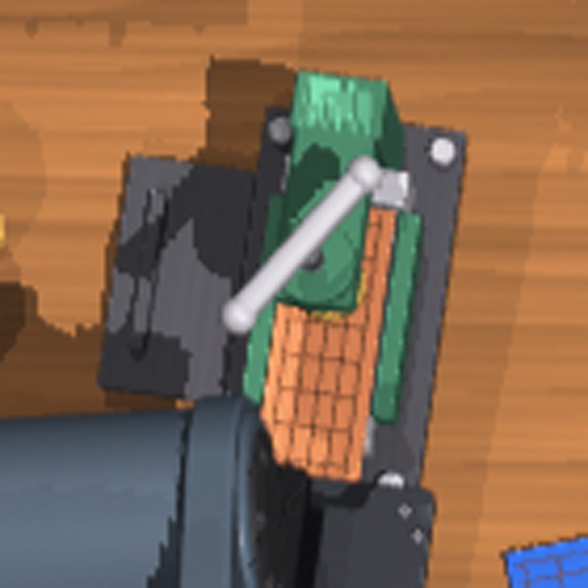

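View pics/a7s.png

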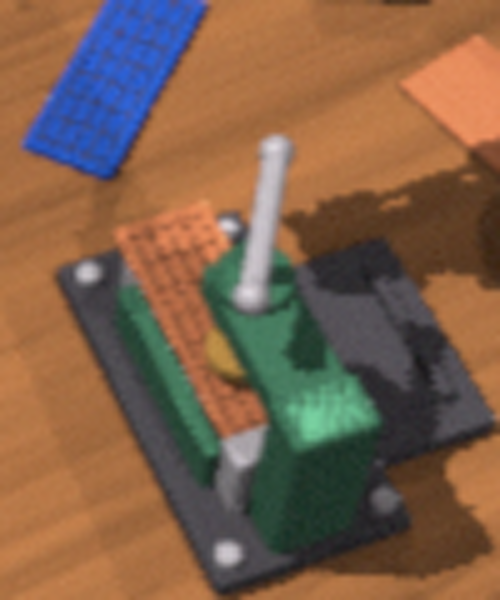

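View pics/a7w.png

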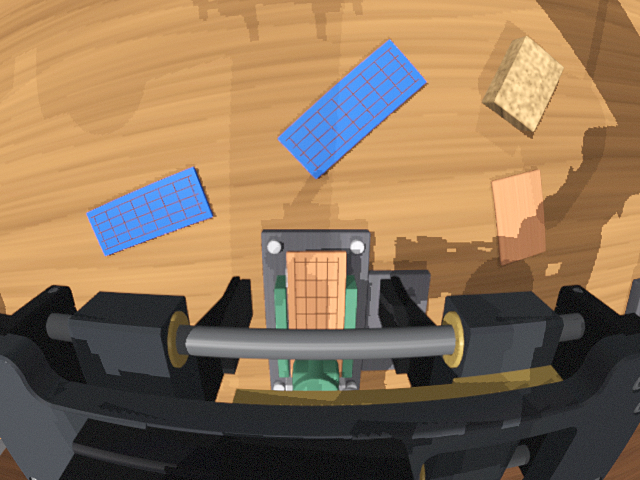

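The plate's back edge meets the steel stop: top crop around (383,207), scene crop around (240,435), with no gap in either. Next I'll locate the handle precisely.

Run:
```python
from st import *
T=robot.camera_params("top");S=robot.camera_params("scene");W=robot.camera_params("wrist")
C=np.array([[-120,-60,15],[-120,60,15],[-110,30,51],[-110,-30,51]])/1e3
print(wproj(fix((.6435,.1345,-.107),C),W,o).round(1))
t=lambda u,v:(170+u/4.2,125+v/4.2)
s=lambda u,v:(340+u/5,190+v/5)
B=[]
for a,b in(((368,172),(250,297)),((238,318),(275,147))):
    r=least_squares(lambda X:np.r_[proj([X],T)[0]-t(*a),proj([X],S)[0]-s(*b)],[.64,.13,.18]); print(r.x,r.fun.round(2));B.append(r.x)
print((B[0]+B[1])/2,np.arctan2(*(B[0]-B[1])[[1,0]]),np.linalg.norm(B[0]-B[1]))
print(o["q"],delta(o,[.6435,.134,.26],-.70))
```

```text
[0.4819 0.1509 0.2552] [ 0.6  -0.51 -0.68] [0.027 0.028 0.008] 7.45
fixture xy -0.16244885851592794 -0.0009156456181116134 F 0.6496282158910819
[[259.6 241.6]
 [371.  241.6]
 [345.7 262.7]
 [284.9 262.7]]
[0.68173253 0.10143044 0.18618089] [-0.43 -0.21 -0.57  0.09]
[0.6061418  0.16399343 0.18618011] [-0.35 -0.17 -0.49  0.09]
[0.64393716 0.13271193 0.1861805 ] -0.6913773418154963 0.09812281133586605
[ 8.19972453e-02  3.56066117e-01  1.72080874e+00 -1.52708948e-04
  1.06341979e+00 -1.38168436e+00] (array([  0.04,  -0.46, -16.25]), array([0.001, 0.593, 0.   ]))
```

carry_out([
  [0.8, 0, -0.5, -4, 0, 0.15, 0],
  [0.8, 0, -0.5, -8, 0, 0.3, 0],
  [0.8, 0, -0.5, -12, 0, 0.45, 0],
  [0.8, 0, -0.5, -16.25, 0, 0.59, 0],
  [0.8, 0, -0.5, -16.25, 0, 0.59, 0],
  [0.8, 0, -0.5, -16.25, 0, 0.59, 0],
  [0.8, 0, -0.5, -16.25, 0, 0.59, 0],
  [0.8, 0, -0.5, -16.25, 0, 0.59, 0],
])

```text
time: 8.25
position: [0.6415, 0.134, 0.2598]
tool_rot: [-0.64, -0.299, 0.3, 0.641]
ft_force: [0.5, 0.3, -0.5]
grip_width: 0.0695
```

Run:
```python
from st import *
im=robot.camera("wrist")[:,:,::-1].copy()
W=robot.camera_params("wrist")
b=np.array([np.cos(-.69),np.sin(-.69),0]); P=np.array([.6439,.133,.186])+np.outer([-.049,0,.049],b)
uv=wproj(P,W,o);print(uv.round(1))
for u in uv: cv2.circle(im,tuple(int(v) for v in u.round()),3,(255,0,255),1)
cv2.imwrite("pics/w8.png",im)
print(o["q"],delta(o,[.6439,.1333,.192],-.69), R.from_quat(o["tool_rot"]).as_matrix().round(3))
```

```text
[0.6415 0.134  0.2598] [ 0.47  0.28 -0.54] [-0.033  0.006 -0.03 ] 8.25
fixture xy -0.0019080412948954402 -0.0006620676198307292 F 0.44253295466225456
[[315.3 186.4]
 [315.8 266. ]
 [316.2 334.1]]
[ 3.57729335e-02  5.58177792e-01  1.33605782e+00  5.68790578e-05
  1.24963356e+00 -8.39125070e-01] (array([ 0.1 ,  6.78, -0.24]), array([-0.002, -0.006, -0.001])) [[ 0.641 -0.002 -0.767]
 [ 0.767 -0.     0.641]
 [-0.001 -1.     0.002]]
```

View pics/w8.png

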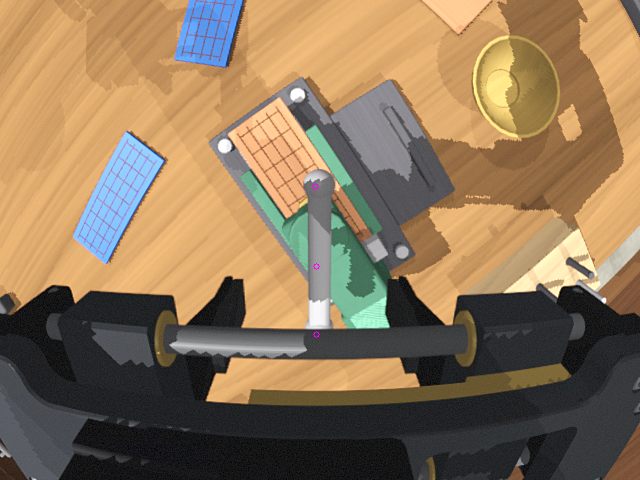

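The bar is seen at column ≈318 with its balls at rows ≈182 and 328, within about 2 mm of the prediction. Descending over its middle and closing.

carry_out([
  [0.8, 0.15, 2, -0.12, 0, 0, 0],
  [0.8, 0.15, 4, -0.12, 0, 0, 0],
  [0.8, 0.15, 5.5, -0.12, 0, 0, 0],
  [0.8, 0.15, 6.7, -0.12, 0, 0, 0],
  [0.8, 0.15, 6.7, -0.12, 0, 0, 0],
  [0.3, 0.15, 6.7, -0.12, 0, 0, 0],
  [0.3, 0.15, 6.7, -0.12, 0, 0, 0],
  [0.3, 0.15, 6.7, -0.12, 0, 0, 0],
])

```text
time: 9.1
position: [0.6455, 0.1342, 0.1947]
tool_rot: [0.641, 0.3, -0.299, -0.64]
ft_force: [0.2, -0.8, -0.0]
grip_width: 0.0534
```

Run:
```python
from st import *
im=robot.camera("wrist")[:,:,::-1].copy()
cv2.imwrite("pics/w9.png",im)
print(o["q"],delta(o,[.6439,.1333,.192],-.69),o["grip_width"])
```

```text
[0.6455 0.1342 0.1947] [ 0.25 -0.79 -0.03] [-0.007  0.028 -0.003] 9.1
fixture xy 0.0020616551381216607 -7.543762673532052e-05 F 0.3307668439869811
[ 3.58200566e-02  6.31043645e-01  1.39210131e+00  1.30759260e-06
  1.11635170e+00 -8.38243989e-01] (array([-0.18,  0.27,  0.07]), array([ 0.002, -0.007,  0.001])) 0.053372497433888666
```

View pics/w9.png

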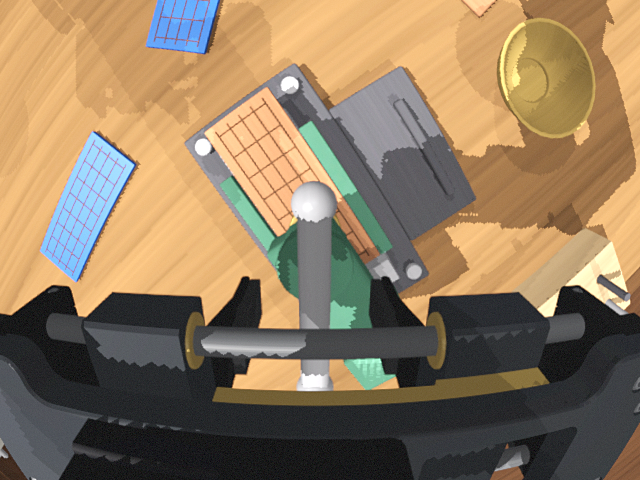

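The bar sits midway between the fingers at column ≈314. Lowering 2 mm and closing firmly.

carry_out([
  [0.3, -0.05, 0.2, 0.0, 0, 0, 0],
  [0, -0.05, 0.2, 0.0, 0, 0, 0],
  [0, -0.05, 0.2, 0.0, 0, 0, 0],
  [0, -0.05, 0.2, 0.0, 0, 0, 0],
  [0, -0.05, 0.2, 0.0, 0, 0, 0],
  [0, -0.05, 0.2, 0.0, 0, 0, 0],
  [0, -0.05, 0.2, 0.0, 0, 0, 0],
  [0, -0.05, 0.2, 0.0, 0, 0, 0],
], force=60)

```text
time: 9.95
position: [0.645, 0.1342, 0.1916]
tool_rot: [-0.641, -0.3, 0.299, 0.641]
ft_force: [1.3, 3.0, -1.8]
grip_width: 0.0133
```

```bash
cat > tq.py <<'E'
from st import *
Rm=R.from_quat(o["tool_rot"]).as_matrix()
yaw=np.arctan2(-Rm[1,2],-Rm[0,2]); ft=Rm.T@o["ft_force"]
print("yaw",yaw.round(4),"Ftool",ft.round(2),"Mtool",(Rm.T@o["moment"]).round(3),"tau6",o["joint_torque"][5].round(3),"q6",o["q"][5].round(3),"w",o["grip_width"].round(4))
E
python3 tq.py
```

```text
[0.645  0.1342 0.1916] [ 1.33  2.97 -1.76] [ 0.356 -0.307  0.017] 9.95
fixture xy 0.001511070180831947 -0.00017082441606985723 F 1.0053785448049848Traceback (most recent call last):
  File "tq.py", line 4, in <module>
    print("yaw",yaw.round(4),"Ftool",ft.round(2),"Mtool",(Rm.T@o["moment"]).round(3),"tau6",o["joint_torque"][5].round(3),"q6",o["q"][5].round(3),"w",o["grip_width"].round(4))
                                                                                                                                                      ^^^^^^^^^^^^^^^^^^^^^
AttributeError: 'float' object has no attribute 'round'
```

carry_out([
  [0, 0, 0.02, 0, 0, 0.06, 0],
  [0, 0, 0.04, 0, 0, 0.12, 0],
  [0, 0, 0.05, 0, 0, 0.18, 0],
  [0, 0, 0.07, 0, 0, 0.24, 0],
  [0, 0, 0.09, 0, 0, 0.3, 0],
])

```text
time: 10.45
position: [0.6447, 0.1339, 0.1907]
tool_rot: [0.678, 0.2, -0.2, -0.678]
ft_force: [1.1, 1.2, -0.2]
grip_width: 0.0134
```

```bash
sed -i 's/o\["grip_width"\].round(4)/round(o["grip_width"],4)/' tq.py; python3 tq.py
```

```text
[0.6447 0.1339 0.1907] [ 1.1   1.2  -0.25] [ 0.275 -0.153  0.295] 10.45
fixture xy 0.0012246660247374063 -0.0004915833486856175 F 0.9674590945820601
yaw -0.9983 Ftool [1.57 0.25 0.41] Mtool [ 0.148 -0.295 -0.277] tau6 -0.137 q6 -0.537 w 0.0134
```

Free-turning twist is about 0.29 N m. Continuing.

carry_out([
  [0, 0, 0.02, 0, 0, 0.07, 0],
  [0, 0, 0.04, 0, 0, 0.14, 0],
  [0, 0, 0.06, 0, 0, 0.2, 0],
])

```text
time: 10.75
position: [0.6444, 0.1337, 0.1901]
tool_rot: [0.695, 0.131, -0.131, -0.695]
ft_force: [1.2, 1.5, 0.2]
grip_width: 0.0133
```

```bash
python3 tq.py
```

```text
[0.6444 0.1337 0.1901] [1.24 1.47 0.2 ] [ 0.164 -0.092  0.227] 10.75
fixture xy 0.001025836052112123 -0.000678165366856816 F 1.0760020575646243
yaw -1.1984 Ftool [ 1.69 -0.2   0.92] Mtool [ 0.119 -0.227 -0.145] tau6 -0.106 q6 -0.337 w 0.0133
```

carry_out([
  [0, 0, 0.02, 0, 0, 0.07, 0],
  [0, 0, 0.04, 0, 0, 0.14, 0],
  [0, 0, 0.06, 0, 0, 0.2, 0],
])

```text
time: 11.05
position: [0.6442, 0.1336, 0.1895]
tool_rot: [0.705, 0.06, -0.061, -0.704]
ft_force: [-0.1, 1.2, 0.0]
grip_width: 0.0138
```

```bash
python3 tq.py
```

```text
[0.6442 0.1336 0.1895] [-0.09  1.19  0.02] [0.132 0.035 0.227] 11.05
fixture xy 0.0007400641923487934 -0.000780328382943125 F -0.21220068642686174
yaw -1.3984 Ftool [ 0.12 -0.02  1.18] Mtool [ 0.135 -0.227  0.012] tau6 -0.106 q6 -0.137 w 0.0138
```

carry_out([
  [0, 0, 0.02, 0, 0, 0.07, 0],
  [0, 0, 0.04, 0, 0, 0.14, 0],
  [0, 0, 0.06, 0, 0, 0.2, 0],
])

```text
time: 11.35
position: [0.6439, 0.1336, 0.1888]
tool_rot: [0.707, -0.01, 0.009, -0.707]
ft_force: [-1.0, 0.9, -0.4]
grip_width: 0.0132
```

```bash
python3 tq.py
```

```text
[0.6439 0.1336 0.1888] [-0.96  0.89 -0.37] [0.159 0.088 0.237] 11.35
fixture xy 0.00044796006668874753 -0.000825336855618639 F -1.0482817118969938
yaw -1.5984 Ftool [-0.98  0.37  0.86] Mtool [ 0.156 -0.237  0.092] tau6 -0.106 q6 0.063 w 0.0132
```

carry_out([
  [0, 0, 0.02, 0, 0, 0.07, 0],
  [0, 0, 0.04, 0, 0, 0.14, 0],
  [0, 0, 0.06, 0, 0, 0.2, 0],
])

```text
time: 11.65
position: [0.6436, 0.1337, 0.1882]
tool_rot: [0.703, -0.081, 0.079, -0.702]
ft_force: [-1.7, 0.9, 1.1]
grip_width: 0.0135
```

```bash
python3 tq.py
```

```text
[0.6436 0.1337 0.1882] [-1.69  0.95  1.13] [0.039 0.205 0.256] 11.65
fixture xy 0.00016395962289118523 -0.0008355377019194501 F -1.7832472804589474
yaw -1.7983 Ftool [-1.86 -1.13  0.54] Mtool [-0.009 -0.256  0.208] tau6 -0.106 q6 0.263 w 0.0135
```

Joint-6 torque is a clean, constant −0.106 N m in free turning, so it makes a good indicator. Continuing.

carry_out([
  [0, 0, 0.02, 0, 0, 0.07, 0],
  [0, 0, 0.04, 0, 0, 0.14, 0],
  [0, 0, 0.06, 0, 0, 0.2, 0],
])

```text
time: 11.95
position: [0.6433, 0.1337, 0.1876]
tool_rot: [0.691, -0.151, 0.149, -0.691]
ft_force: [-2.2, 1.6, 0.5]
grip_width: 0.0134
```

```bash
python3 tq.py
```

```text
[0.6433 0.1337 0.1876] [-2.2   1.57  0.49] [0.101 0.314 0.252] 11.95
fixture xy -0.00011060950413321881 -0.0007873935624076742 F -2.352284146388782
yaw -1.9984 Ftool [-2.65 -0.48  0.51] Mtool [-0.039 -0.253  0.327] tau6 -0.106 q6 0.463 w 0.0134
```

carry_out([
  [0, 0, 0.02, 0, 0, 0.07, 0],
  [0, 0, 0.04, 0, 0, 0.14, 0],
  [0, 0, 0.06, 0, 0, 0.2, 0],
])

```text
time: 12.25
position: [0.643, 0.1339, 0.1871]
tool_rot: [0.673, -0.219, 0.217, -0.672]
ft_force: [-2.0, 0.8, 1.6]
grip_width: 0.0134
```

```bash
python3 tq.py
```

```text
[0.643  0.1339 0.1871] [-1.97  0.81  1.59] [0.129 0.38  0.275] 12.25
fixture xy -0.00038924508774841637 -0.0006897497102930592 F -2.041981272648415
yaw -2.1982 Ftool [-2.07 -1.59 -0.51] Mtool [-0.119 -0.275  0.382] tau6 -0.087 q6 0.663 w 0.0134
```

carry_out([
  [0, 0, 0.02, 0, 0, 0.05, 0],
  [0, 0, 0.03, 0, 0, 0.1, 0],
])

```text
time: 12.45
position: [0.6429, 0.134, 0.1868]
tool_rot: [0.661, -0.253, 0.25, -0.66]
ft_force: [-2.4, 2.2, 1.1]
grip_width: 0.0134
```

```bash
python3 tq.py
```

```text
[0.6429 0.134  0.1868] [-2.39  2.18  1.09] [0.177 0.439 0.289] 12.45
fixture xy -0.0005115958203761346 -0.0006064964606010395 F -2.613212480965536
yaw -2.2976 Ftool [-3.24 -1.08  0.04] Mtool [-0.16  -0.29   0.445] tau6 -0.037 q6 0.762 w 0.0134
```

carry_out([
  [0, 0, 0.02, 0, 0, 0.05, 0],
  [0, 0, 0.03, 0, 0, 0.1, 0],
])

```text
time: 12.65
position: [0.6428, 0.1341, 0.1865]
tool_rot: [0.648, -0.285, 0.283, -0.647]
ft_force: [-2.9, 2.2, 0.7]
grip_width: 0.0131
```

```bash
python3 tq.py
```

```text
[0.6428 0.1341 0.1865] [-2.89  2.22  0.74] [0.289 0.492 0.32 ] 12.65
fixture xy -0.0006291687943593351 -0.0005112337337845162 F -3.107094318246062
yaw -2.3975 Ftool [-3.59 -0.73 -0.62] Mtool [-0.167 -0.321  0.545] tau6 -0.023 q6 0.862 w 0.0131
```

Touch was at yaw ≈ −2.1, and the twist is rising from there. I'll continue in 0.1–0.2 rad steps toward yaw ≈ −2.85.

carry_out([
  [0, 0, 0.02, 0, 0, 0.05, 0],
  [0, 0, 0.03, 0, 0, 0.1, 0],
  [0, 0, 0.045, 0, 0, 0.15, 0],
  [0, 0, 0.06, 0, 0, 0.2, 0],
])

```text
time: 13.05
position: [0.6427, 0.1343, 0.1859]
tool_rot: [0.617, -0.349, 0.346, -0.615]
ft_force: [-3.0, 2.4, 2.3]
grip_width: 0.0134
```

```bash
python3 tq.py
```

```text
[0.6427 0.1343 0.1859] [-3.    2.39  2.3 ] [0.344 0.537 0.314] 13.05
fixture xy -0.0008084868213968009 -0.00033051157754307654 F -3.241890026929528
yaw -2.5974 Ftool [-3.61 -2.29 -1.34] Mtool [-0.282 -0.315  0.571] tau6 0.009 q6 1.062 w 0.0134
```

carry_out([
  [0, 0, 0.02, 0, 0, 0.05, 0],
  [0, 0, 0.03, 0, 0, 0.1, 0],
])

```text
time: 13.25
position: [0.6426, 0.1344, 0.1857]
tool_rot: [0.599, -0.379, 0.376, -0.597]
ft_force: [-3.7, 3.0, 2.5]
grip_width: 0.0134
```

```bash
python3 tq.py
```

```text
[0.6426 0.1344 0.1857] [-3.7   3.01  2.46] [0.344 0.551 0.313] 13.25
fixture xy -0.0009126529710380865 -0.00021194339975224845 F -4.003138532480568
yaw -2.6973 Ftool [-4.31 -2.44 -2.06] Mtool [-0.35  -0.314  0.546] tau6 0.026 q6 1.162 w 0.0134
```

carry_out([
  [0, 0, 0.02, 0, 0, 0.05, 0],
  [0, 0, 0.03, 0, 0, 0.1, 0],
  [0, 0, 0.045, 0, 0, 0.15, 0],
])

```text
time: 13.55
position: [0.6425, 0.1346, 0.1853]
tool_rot: [0.569, -0.423, 0.42, -0.567]
ft_force: [-3.8, 3.1, 2.7]
grip_width: 0.0133
```

```bash
python3 tq.py
```

```text
[0.6425 0.1346 0.1853] [-3.79  3.12  2.7 ] [0.454 0.588 0.39 ] 13.55
fixture xy -0.0010045422587979 -4.77677021959129e-05 F -4.09728013456504
yaw -2.8473 Ftool [-4.09 -2.68 -2.73] Mtool [-0.432 -0.392  0.604] tau6 0.051 q6 1.312 w 0.0133
```

carry_out([
  [0, 0, 0.0, 0, 0, 0.02, 0],
  [0, 0, 0, 0, 0, 0.02, 0],
  [0, 0, 0, 0, 0, 0.02, 0],
])

```text
time: 13.85
position: [0.6425, 0.1346, 0.1852]
tool_rot: [0.565, -0.428, 0.425, -0.563]
ft_force: [-4.3, 3.7, 3.4]
grip_width: 0.0136
```

```bash
python3 tq.py; python3 pic2.py b1
```

```text
[0.6425 0.1346 0.1852] [-4.26  3.7   3.42] [0.503 0.767 0.284] 13.85
fixture xy -0.00102268138898493 2.9670353430187755e-06 F -4.632744694339062
yaw -2.8653 Ftool [-4.73 -3.39 -3.11] Mtool [-0.601 -0.286  0.692] tau6 0.317 q6 1.33 w 0.0136
[0.6425 0.1346 0.1852] [-4.26  3.7   3.42] [0.503 0.767 0.284] 13.85
fixture xy -0.00102268138898493 2.9670353430187755e-06 F -4.632744694339062
```

View pics/b1s.png

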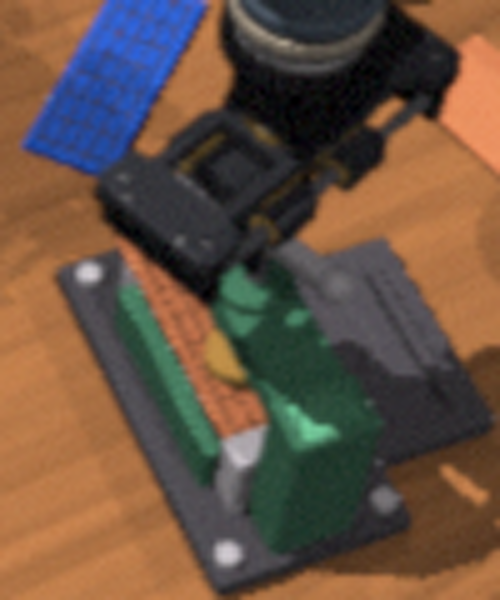

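View pics/b1w.png

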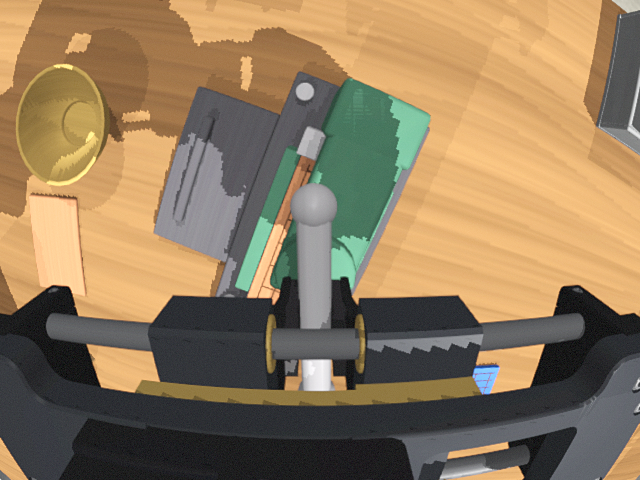

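The bar turned with the jaws and stays aligned, at column ≈315. The twist is about 0.13 N m above free, and the plate still meets the stop at scene crop (240,435). Letting go and rising straight up.

carry_out([
  [0.3, 0, 0, 0, 0, 0, 0],
  [0.6, 0, 0, 0, 0, 0, 0],
  [0.6, 0, 0, 0, 0, 0, 0],
  [0.6, 0, 0, 0, 0, 0, 0],
  [0.6, 0, 0, 0, 0, 0, 0],
  [0.6, 0, -1, 0, 0, 0, 0],
  [0.6, 0, -2, 0, 0, 0, 0],
  [0.6, 0, -4, 0, 0, 0, 0],
  [0.6, 0, -7, 0, 0, 0, 0],
  [0.6, 0, -10, 0, 0, 0, 0],
  [0.6, 0, -10, 0, 0, 0, 0],
])

```text
time: 15.1
position: [0.6478, 0.134, 0.2918]
tool_rot: [-0.561, 0.423, -0.43, 0.567]
ft_force: [0.3, -0.3, 0.1]
grip_width: 0.0521
```

```bash
python3 tq.py; python3 pic2.py b2
```

```text
[0.6478 0.134  0.2918] [ 0.26 -0.34  0.12] [-0.154  0.128  0.009] 15.1
fixture xy 0.004310524363771615 -3.660272821557364e-05 F 0.2936462632189388
yaw -2.8666 Ftool [ 0.4  -0.12  0.16] Mtool [-0.165 -0.011 -0.113] tau6 -0.003 q6 1.331 w 0.0521
[0.6478 0.134  0.2918] [ 0.26 -0.34  0.12] [-0.154  0.128  0.009] 15.1
fixture xy 0.004310524363771615 -3.660272821557364e-05 F 0.2936462632189388
```

View pics/b2s.png

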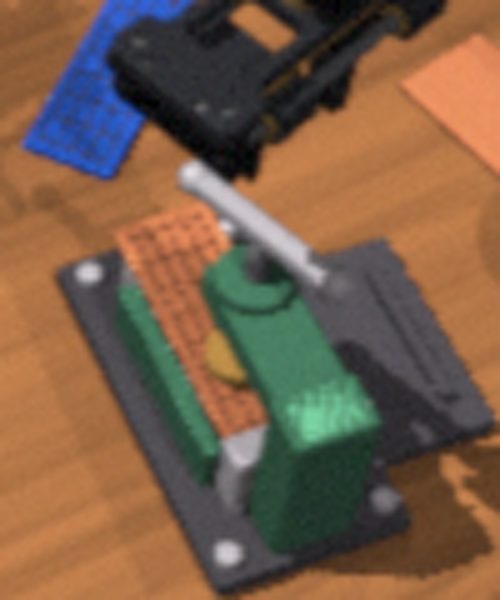

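View pics/b2w.png

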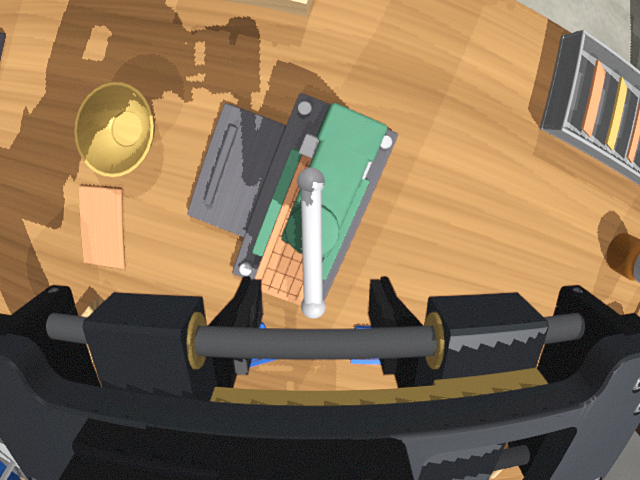

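The handle held its angle, with the bar still upright in the wrist view at column ≈313. The plate is flush with the stop, the gripper is clear, and the bystanders look undisturbed.

```bash
python3 -c "
from rig import robot
print(robot.hand_in())"
```

```text
the job is handed in; nothing more can be done
None
```

I pushed the copper plate home, clamped it and handed the job in at about 15 s. No verdict is reported.

- **Push:** the plate slid at about 4.6 N. At the stop the measured force was 15 N, well under the 40 N limit. The images after release show its back edge against the stop.
- **Clamping:** I turned the T-handle about 2.2 rad clockwise in a single grip, with no re-gripping needed. The nose touched at roughly 1.4 rad.
- **Clamp force:** I stopped at about 0.12–0.14 N m above free turning, by joint-6 torque and by the moving wrist moment (0.39 against about 0.25 N m). That implies about 44 N, estimated from the twist and not measured directly.
- **After letting go:** the handle held its angle, the plate was still against the stop, and the gripper was clear. Things visible in the last pictures had not moved.

**Disagreements:**
- The wrist-moment readings were noisy by about ±0.03 N m.
- The last wrist-moment reading, during a slow 0.02 rad creep, was only 0.29 N m. I relied on the joint-6 torque, which rose steadily at the expected rate.
- The cameras differed by 2–4 mm on the fixture's sideways position, which caused no trouble.

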